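# Zero the scale by touch-free sensor and print the slip

### The arm

A 6-joint arm with a two-finger parallel gripper is mounted at the origin on the work surface. World frame = base frame: x ahead of the robot, y to its left, z up, the work surface at z = 0. Lengths are in m, angles in rad, forces in N, time in s.
With the tool pointing down it reaches from about 0.3 to 0.775 m from the base axis. Payload 14.6 kg.
Tool frame: the origin (TCP) lies on the mounting face of the last link; the fingertips stand 199 mm ahead of it and the grasp point (between the pads) lies 180 mm ahead of it (env.grip_point_offset is the distance from the TCP to the grasp point, in m); z points along the fingers, y is the direction in which the jaws open and shut (so a half turn about z gives the same grasp; the last joint's range is limited). The gripper opens to 94 mm and grips with 3 to 60 N. Pads are 16 mm wide; open, the fingers measure 119 mm over their backs; the gripper's body (75 mm by 177 mm) begins 78 mm behind the grasp point.
Start: joints at [-1.315, 0.3, 1.521, -0, 1.321, -0.067], TCP at [0.174, -0.522, 0.405] pointing down, gripper open.
Joint ranges: [-3.03, 3.03], [-0.79, 2.21], [0.23, 2.52], [-1.04, 4.18], [0, 3.07], [-2.55, 2.55]. Speed limits (rad/s): [2.22, 2.22, 2.57, 3.14, 3.14, 3.14].

### API

Orientations are given as a 3x3 rotation matrix whose columns are the frame's x, y, z axes.
In Python, from rig import telemetry, read_camera, camera_model, hand_in, env gives the robot as it stands.
- The arm moves only by the tool play_rows, never from a script. Its argument "steps" is a list of rows, each a list of 3 entries, a list of its own where there are three numbers: the shift along the tool's x, y, z in cm, then the turn about the tool's z in degrees, then the finger opening in cm, from 0 to 9.4. In form: [[[dx, dy, dz], yaw, hand], ...]. A call has 1 to 20 rows; each row shifts and turns the commanded pose from where the row before left it, along the tool's axes as they then stand; what a row does not reach is not made up. A row lasts 1/12 s, in which the tool goes at most 41.7 mm and 7.16 degrees, less where a joint would pass 70% of its speed; a pose out of reach is approached as far as the arm can. A call is refused whole if a number of a shift passes 4.17 or a number of a turn 7.16, either way. A call with a gripper value outside its range is refused whole. The fingers move at their own pace and stop on an object; "grip_force" is the grip in N (left out, the last holds). Time passes only in rows, so rows that do not move let the fingers close. It gives the time, the measured TCP pose, the force and the opening at its end, in the units of the state.
- telemetry.sense(): the state, without advancing time (a new reading comes with each control period).
- read_camera(name): name is "side" or "top" or "wrist"; returns the picture (384x512x3 uint8, red, green, blue); there is no depth.
- camera_model(name): a dict with "mtx" (3x3 intrinsics, pixels), "origin" and "attitude" of the camera in the world. Camera axes: x right, y down, z forward; pixel columns grow to the right and rows downward; lengths in m; the calibration is good to about 2 mm. The wrist camera is an equidistant fisheye: a pixel r from the principal point sees the ray r / f radians off the axis. A picture is of the moment at which its call begins: read the wrist's pose just before it. camera_model takes no time and is no camera call; for the wrist camera it gives the pose at the moment of the call.
- hand_in(): hands the job in, once; it reports no verdict.
The state is a dict: "time": time; "qpos": joint angles; "qvel": joint speeds; "joint_efforts": joint torques, N m; "position": TCP position; "tool_rot": TCP orientation; "contact_force": force on the tool from outside, world axes, zero at the start; "moment": the same for the moment, N m; "grip_width": finger opening in m.
Only numpy, scipy, OpenCV 4.12 (cv2) and the standard library are available. Lean on these libraries where they do the work, as an engineer would, in place of code of your own. Each camera call takes 0.05 s, during which the arm holds its last target.

### The job

Zero the scale and call up its slip with the fingertips alone: hold them just above the blue eye of the touch-free sensor for about two seconds without touching it, then press the green key on the slip printer fully down, where it stays, and come away. Do not set off the sensors with the yellow and red eyes, do not press the grey key or touch the scale, and pick up or shift nothing on the desk.

Things in the scene. Friction and masses are not known exactly. Their poses are not given: they have to be found in the camera images.
- zero_sensor: The touch-free sensor that zeroes the scale: a loose black round puck, 60 mm across and 30 mm high, 180 g, with a flat BLUE eye (36 mm across, thin white rim) in the middle of its top. Origin: centre of its underside, on the desk; z up. It is worked by holding the fingertips (the point midway between the two tips) still above the eye, not touching: between about 10 and 45 mm above it and within 20 mm of its centre sideways. The three sensors may stand in any order.
- zero_sensor_eye (a point): Centre of the blue eye, on its upper face, 30 mm above the desk; z up.
- lamp_sensor: Another sensor, same puck, with a YELLOW eye (works the lamp). It is set off by fingertips that come within 30 mm sideways of its middle and lower than 50 mm above its top. Must not be set off, touched or moved. Origin: centre of its underside.
- lamp_sensor_eye (a point): Centre of the yellow eye, on its upper face, 30 mm above the desk.
- door_sensor: A third sensor, same puck, with a RED eye (works the door). Set off just as the yellow one; must not be set off, touched or moved. Origin: centre of its underside.
- door_sensor_eye (a point): Centre of the red eye, on its upper face, 30 mm above the desk.
- scale: Orange bench scale with a round steel pan inside a clear draught ring, fixed to the desk. Housing 170 (x) x 200 (y) x 51 mm high; the ring, 118 mm across and centred 24 mm to +x of the origin, rises to 102 mm above the desk. Must not be touched. Origin: centre of its underside; black display panel towards its -x.
- slip_printer: White slip printer, fixed to the desk, 150 x 150 mm, flat top 110 mm above the desk; its two round keys stand in its top near its front (-x) edge, 70 mm apart along its y. Origin: centre of its underside; z up. Scale and printer may change sides.
- print_key_top (a point): Centre of the top face of the GREEN print key (round, 32 mm across), on the printer at (-42, +35) mm from its origin in its own frame; 122 mm above the desk when up, 116 mm when fully down. Goes straight down under about 3 N and stays down by itself (no spring); at the bottom it is a hard stop.
- print_key (a joint): How far the green key is down, m: 0 up, 0.006 fully down.
- feed_key_top (a point): Centre of the top face of the small GREY feed key (22 mm across, 116 mm above the desk, sprung), at (-42, -35) mm in the printer's frame. Must not be pressed.
- feed_key (a joint): How far the grey key is down, m: 0 up, 0.004 fully down.
- calculator: Bystander: black desk calculator, 160 x 100 x 21 mm, loose. Origin: centre of its underside.
- card_terminal: Bystander: dark card terminal, 160 x 78 x 37 mm, loose. Origin: centre of its underside.
- stamp: Bystander: blue hand stamp with a black knob, 45 x 60 x 77 mm high, loose. Origin: centre of its underside.
- brass_weight: Bystander: brass calibration weight, 32 mm across, 52 mm high, loose. Origin: centre of its underside.
- tape_roll: Bystander: pale roll of tape lying flat, 68 mm across, 19 mm high, loose. Origin: centre of its underside.
- pen_pot: Bystander: black pen pot, 72 mm across, 90 mm high (pens to 150 mm), loose. Origin: centre of its underside.
Things that resemble listed ones, but are neither listed nor needed, are in the scene too. What is shaped like the zero_sensor but orange or pink is not meant.

How it is judged:
By the outcome, as a careful person would: the job done as asked, in the order asked, and still so for the second after the job is handed in, with the robot touching nothing.
It also fails if it takes over 48 s, if anything falls off the work surface, if the arm or the gripper's body presses on something with over 40 N, if the wrist force passes 120 N, or if a joint passes its speed limit or range.

## Working session

There is one attempt and no reset: what is moved stays moved. The work goes in short steps, Python scripts to look and compute and a tool call to move; the robot and the scene stay as the last step left them, time stands still between calls to the robot, and variables do not carry over. Pictures are saved under pics/ and viewed, and the job is handed in when it is done.

Besides the shell and the picture viewer there is one more tool, called after "Emit:" by a JSON object that holds its "method" and its "body", one argument or row to a line. play_rows: Moves the arm, as the interface text tells. Its arguments: {"type":"object","properties":{"steps":{"type":"array","items":{"type":"array"}},"grip_force":{"type":"number"}},"required":["steps"]}

```bash
mkdir -p pics; python3 - <<'E'
from rig import telemetry, read_camera, camera_model
import cv2
s=telemetry.sense();print(s['time'],s['position'],s['tool_rot'],s['grip_width'],s['contact_force'])
for n in ['top','side']:
    im=read_camera(n);cv2.imwrite(f'pics/{n}0.png',cv2.resize(im[...,::-1],(800,600),interpolation=cv2.INTER_CUBIC))
    cv2.imwrite(f'pics/{n}raw.png',im[...,::-1])
    print(n,camera_model(n))
E
```

```text
0.0 [ 0.17444645 -0.52156347  0.40407699] [[ 9.48358080e-01  3.17201639e-01 -2.66962893e-04]
 [ 3.17201732e-01 -9.48357388e-01  1.15162142e-03]
 [ 1.12119969e-04 -1.17683057e-03 -9.99999301e-01]] 0.09426723004460338 [-0.0818118   0.45020673 -0.53065377]
top {'mtx': array([[365.38613341,   0.        , 253.40349251],
       [  0.        , 365.38613341, 188.00863948],
       [  0.        ,   0.        ,   1.        ]]), 'origin': array([ 0.35106165, -0.00459579,  1.00702154]), 'attitude': array([[-0.00725874, -0.98417751,  0.17703653],
       [-0.99996053,  0.00805103,  0.00375736],
       [-0.00512323, -0.17700227, -0.98419711]])}
side {'mtx': array([[404.6036361 ,   0.        , 257.25071524],
       [  0.        , 404.6036361 , 190.13870631],
       [  0.        ,   0.        ,   1.        ]]), 'origin': array([0.00481916, 0.59226189, 0.94950527]), 'attitude': array([[-0.76237716, -0.46503944,  0.45002153],
       [-0.64704748,  0.55908507, -0.51841435],
       [-0.0105172 , -0.68641256, -0.72713629]])}
```

View pics/top0.png

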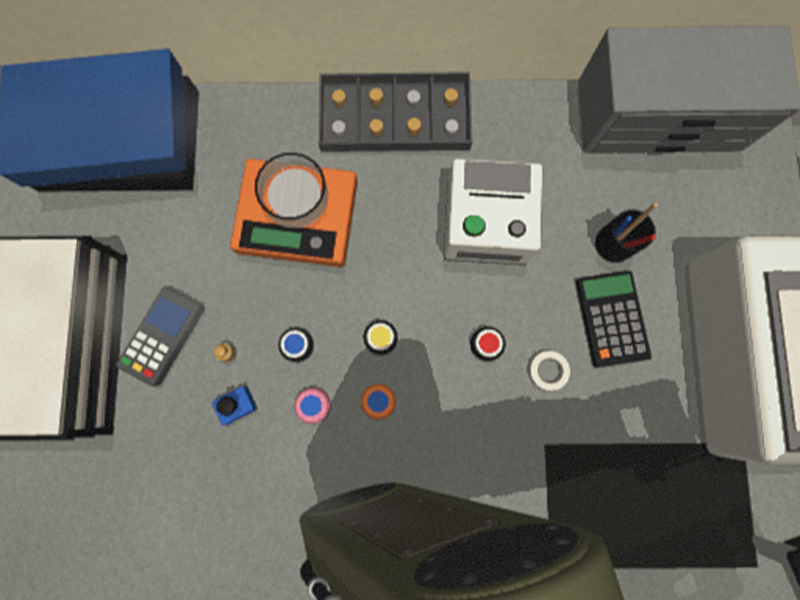

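View pics/side0.png

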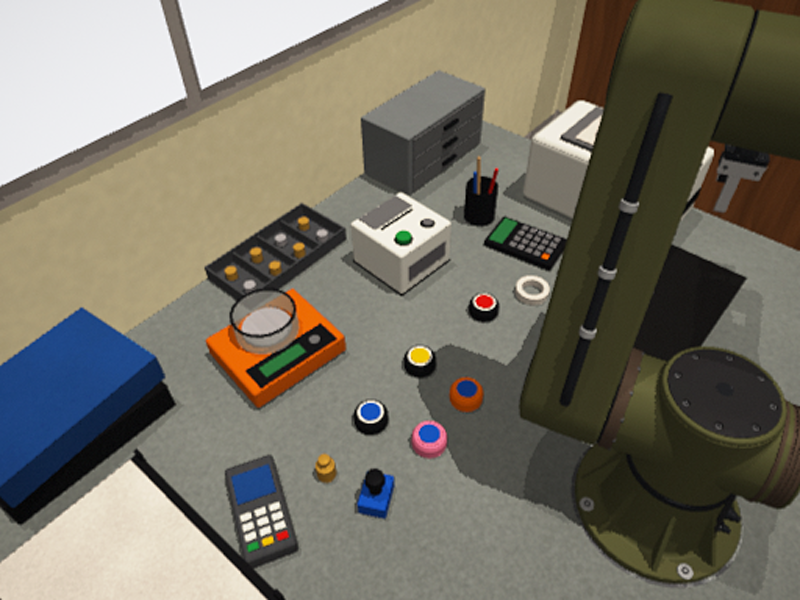

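Three things have blue eyes in the top view (800x600): a black puck with a white rim at (294,344), a pink one at (312,405) and an orange one at (378,402). The black one fits the description. Yellow is at (380,336), red at (488,343), the green key at (474,225) and the grey key at (517,228). I'll confirm the black puck in an enlarged crop and triangulate.

```bash
cat > h.py <<'E'
import numpy as np, cv2
from rig import camera_model
def ray(n,u,v):
    c=camera_model(n);K=c['mtx'];d=c['attitude']@np.linalg.inv(K)@np.array([u,v,1.]);return c['origin'],d
def onz(n,u,v,z):
    o,d=ray(n,u,v);return o+d*(z-o[2])/d[2]
E
python3 - <<'E'
import cv2,numpy as np
from h import *
t=cv2.imread('pics/topraw.png');s=cv2.imread('pics/sideraw.png')
a=cv2.resize(t[185:285,140:340],(800,400),interpolation=cv2.INTER_CUBIC);cv2.imwrite('pics/ctop.png',a)
a=cv2.resize(t[90:180,270:360],(600,600),interpolation=cv2.INTER_CUBIC);cv2.imwrite('pics/ckey.png',a)
def cen(im,u,v,lo,hi,r=14):
    u=int(u*.64);v=int(v*.64)
    h=cv2.cvtColor(im,cv2.COLOR_BGR2HSV);m=cv2.inRange(h,lo,hi)
    n,l,st,c=cv2.connectedComponentsWithStats(m);k=l[v,u];return c[k]+0.0,st[k][2:]
blue=((100,120,80),(125,255,255));yel=((20,120,80),(35,255,255));gr=((50,100,50),(85,255,255))
red=((0,150,80),(6,255,255))
for nm,p,q,c,z in [('zero',(294,344),(370,412),blue,.03),('pink',(312,405),(430,434),blue,.03),('orange',(378,402),(467,388),blue,.03),('lamp',(380,336),(420,355),yel,.03),('door',(488,343),(485,301),red,.03),('green',(474,225),(403,238),gr,.122)]:
    for n,im,w in (('top',t,p),('side',s,q)):
        x,st=cen(im,*w,*c);print(nm,n,x.round(1),st,onz(n,*x,z).round(4))
print('grey',onz('top',517*.64,228*.64,.116),onz('side',428*.64,222*.64,.116))
for c in [(452,160),(543,164),(540,250),(446,246)]: print('corner',onz('top',c[0]*.64,c[1]*.64,.11).round(3))
for c in [(315,155),(327,190),(255,190),(262,157)]: print('ring',onz('top',c[0]*.64,c[1]*.64,.102).round(3))
E
```

```text
zero top [187.7 219.7] [ 12  12 114] [0.4421 0.1757 0.03  ]
zero side [236.6 262.8] [ 12  11 108] [0.4434 0.1758 0.03  ]
pink top [198.6 259.2] [ 12  13 124] [0.3379 0.1445 0.03  ]
pink side [274.2 277. ] [ 13  11 118] [0.3392 0.1451 0.03  ]
orange top [241.5 256.5] [ 12  12 120] [0.3441 0.0318 0.03  ]
orange side [298.4 248.3] [12 10 96] [0.3445 0.032  0.03  ]
lamp top [243. 215.] [ 13  13 124] [0.4535 0.0277 0.03  ]
lamp side [268.4 227.1] [12  9 93] [0.4547 0.0277 0.03  ]
door top [312.7 219.1] [ 12  13 115] [ 0.441  -0.1587  0.03  ]
door side [309.6 192.5] [12  8 69] [ 0.4425 -0.1593  0.03  ]
green top [303.  143.6] [ 13  12 126] [ 0.6226 -0.1268  0.122 ]
green side [257.7 151.5] [10  8 66] [ 0.6221 -0.1239  0.122 ]
grey [ 0.61781026 -0.19778089  0.116     ] [ 0.61617066 -0.19665778  0.116     ]
corner [ 0.738 -0.096  0.11 ]
corner [ 0.73  -0.247  0.11 ]
corner [ 0.582 -0.235  0.11 ]
corner [ 0.59  -0.083  0.11 ]
ring [0.753 0.134 0.102]
ring [0.69  0.112 0.102]
ring [0.692 0.233 0.102]
ring [0.75  0.223 0.102]
```

View pics/ctop.png

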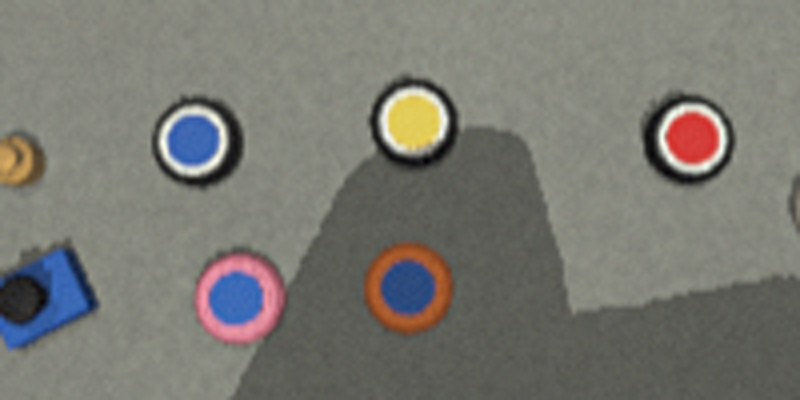

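View pics/ckey.png

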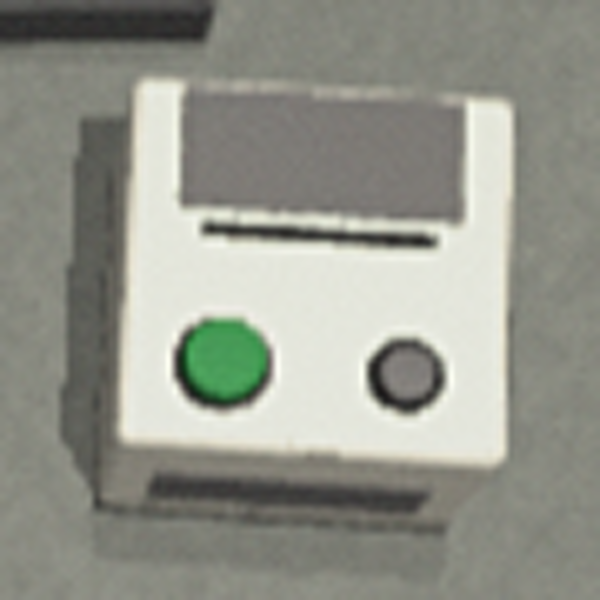

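The crop shows the black puck with white rim at full-picture (294,344) clearly. Target eye is at about (0.443, 0.176) and the green key at about (0.622, -0.126). I'll move high first with the fingers closing.

Emit:
{"method": "play_rows", "body": {
  "steps": [
    [[2.4,-1.6,0],0,0],
    [[2.4,-1.6,0],0,0],
    [[2.4,-1.6,0],0,0],
    [[2.4,-1.6,0],0,0],
    [[2.4,-1.6,0],0,0],
    [[2.4,-1.6,0],0,0],
    [[2.4,-1.6,0],0,0],
    [[2.4,-1.6,0],0,0],
    [[2.4,-1.6,0],0,0],
    [[2.4,-1.6,0],0,0],
    [[2.4,-1.6,0],0,0],
    [[2.4,-1.6,0],0,0],
    [[2.4,-1.6,0],0,0],
    [[2.4,-1.6,0],0,0],
    [[0,0,0],0,0],
    [[0,0,0],0,0]
  ],
  "grip_force": 10
}}

```text
time: 1.43
position: [0.4225, -0.2018, 0.4044]
tool_rot: [[0.948, 0.319, -0.001], [0.319, -0.948, 0.0], [-0.0, -0.0, -1.0]]
contact_force: [-0.7, 0.5, 0.2]
grip_width: 0.0004
```

```bash
cat >> h.py <<'E'
def go(x,y,ztip):
    from rig import telemetry
    s=telemetry.sense();R=np.array(s['tool_rot']);p=np.array(s['position']);tip=p+R[:,2]*.199
    print('t',s['time'],'tip',tip.round(4),'F',np.round(s['contact_force'],2),'grip',s['grip_width'],'q',np.round(s['qpos'],2))
    print('R',R.round(4).tolist());print('move tool cm',(R.T@(np.array([x,y,ztip])-tip)*100).round(2))
E
python3 -c "
from h import *;go(.4428,.1757,.2)"
```

```text
t 1.4333 tip [ 0.4224 -0.2018  0.2054] F [-0.69  0.53  0.17] grip 0.0004105510548874937 q [-0.52  0.12  1.74 -0.    1.28  0.72]
R [[0.9476, 0.3195, -0.0006], [0.3195, -0.9476, 0.0002], [-0.0005, -0.0004, -1.0]]
move tool cm [ 14.   -35.11   0.54]
```

Emit:
{"method": "play_rows", "body": {
  "steps": [
    [[1,-2.5,0],0,0],
    [[1,-2.5,0],0,0],
    [[1,-2.5,0],0,0],
    [[1,-2.5,0],0,0],
    [[1,-2.5,0],0,0],
    [[1,-2.5,0],0,0],
    [[1,-2.5,0],0,0],
    [[1,-2.5,0],0,0],
    [[1,-2.5,0],0,0],
    [[1,-2.5,0],0,0],
    [[1,-2.5,0],0,0],
    [[1,-2.5,0],0,0],
    [[1,-2.5,0],0,0],
    [[1,-2.5,0],0,0],
    [[0,0,0],0,0],
    [[0,0,0],0,0]
  ]
}}

```text
time: 2.77
position: [0.4439, 0.1736, 0.4043]
tool_rot: [[0.948, 0.318, -0.001], [0.318, -0.948, -0.0], [-0.001, 0.0, -1.0]]
contact_force: [0.3, 0.1, 0.7]
grip_width: 0.0008
```

```bash
python3 - <<'E'
from h import *;from rig import read_camera
go(.4428,.1757,.056)
im=read_camera('wrist');cv2.imwrite('pics/w1.png',cv2.resize(im[...,::-1],(800,600)))
E
```

```text
t 2.7667 tip [0.4438 0.1735 0.2053] F [0.29 0.12 0.66] grip 0.0007513178026563219 q [ 0.3   0.14  1.72 -0.    1.28  1.54]
R [[0.9481, 0.3181, -0.0007], [0.3181, -0.9481, -0.0004], [-0.0008, 0.0002, -1.0]]
move tool cm [-1.000e-02 -2.400e-01  1.493e+01]
```

View pics/w1.png

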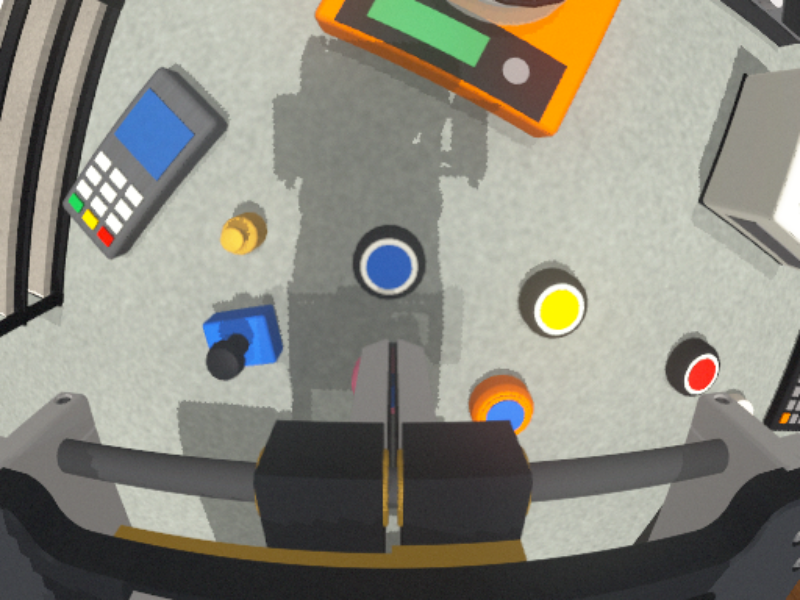

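Wrist view: the blue eye is at (389,266), just ahead of the closed tips at (393,345), so the tips line up. Descending to about 25 mm above it and holding.

Emit:
{"method": "play_rows", "body": {
  "steps": [
    [[0,-0.2,2],0,0],
    [[0,0,2],0,0],
    [[0,0,2],0,0],
    [[0,0,2],0,0],
    [[0,0,2],0,0],
    [[0,0,2],0,0],
    [[0,0,1.5],0,0],
    [[0,0,1],0,0],
    [[0,0,0.4],0,0],
    [[0,0,0],0,0],
    [[0,0,0],0,0],
    [[0,0,0],0,0],
    [[0,0,0],0,0]
  ]
}}

```text
time: 3.9
position: [0.4433, 0.1756, 0.2564]
tool_rot: [[0.948, 0.317, 0.001], [0.317, -0.948, 0.0], [0.001, 0.0, -1.0]]
contact_force: [-0.6, -0.2, 0.1]
grip_width: 0.0003
```

```bash
python3 - <<'E'
from h import *;from rig import read_camera
go(.4428,.1757,.056)
im=read_camera('side');cv2.imwrite('pics/s1.png',cv2.resize(im[180:330,150:350][...,::-1],(800,600),interpolation=cv2.INTER_CUBIC))
E
```

```text
t 3.9 tip [0.4436 0.1757 0.0574] F [-0.64 -0.15  0.07] grip 0.00027763945839061983 q [ 0.3   0.33  1.87 -0.    0.94  1.55]
R [[0.9484, 0.3172, 0.0013], [0.3172, -0.9484, 0.0004], [0.0013, 0.0, -1.0]]
move tool cm [-0.07 -0.02  0.14]
```

View pics/s1.png

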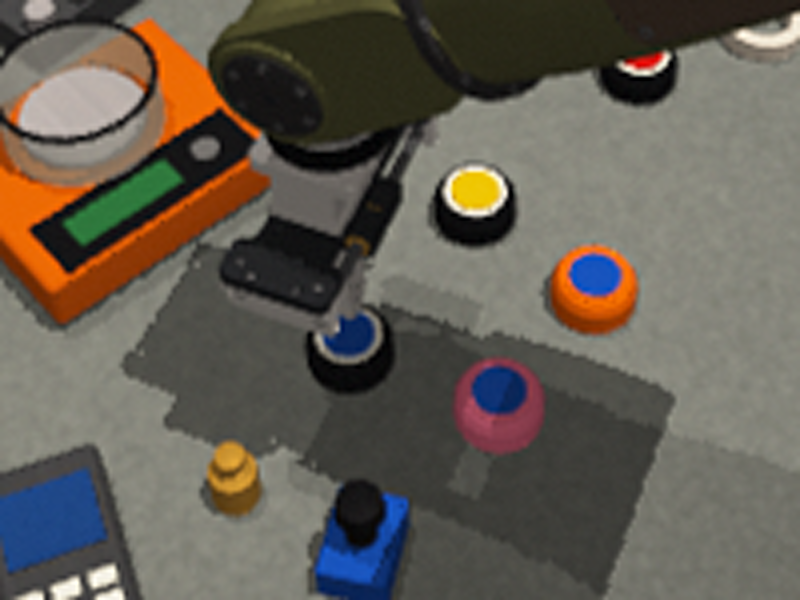

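The side crop shows the tips at (335,325), hovering over the blue eye at (348,335), clear of it. Holding on.

Emit:
{"method": "play_rows", "body": {
  "steps": [
    [[0,0,0],0,0],
    [[0,0,0],0,0],
    [[0,0,0],0,0],
    [[0,0,0],0,0],
    [[0,0,0],0,0],
    [[0,0,0],0,0],
    [[0,0,0],0,0],
    [[0,0,0],0,0],
    [[0,0,0],0,0],
    [[0,0,0],0,0],
    [[0,0,0],0,0],
    [[0,0,0],0,0],
    [[0,0,0],0,0],
    [[0,0,0],0,0],
    [[0,0,0],0,0],
    [[0,0,0],0,0],
    [[0,0,0],0,0],
    [[0,0,0],0,0],
    [[0,0,0],0,0],
    [[0,0,0],0,0]
  ]
}}

```text
time: 5.62
position: [0.4432, 0.1757, 0.2556]
tool_rot: [[0.948, 0.317, -0.0], [0.317, -0.948, -0.0], [-0.0, 0.0, -1.0]]
contact_force: [-0.6, -0.4, 0.1]
grip_width: 0.0006
```

```bash
python3 - <<'E'
from h import *;from rig import read_camera
go(.4428,.1757,.2)
im=read_camera('side');cv2.imwrite('pics/s2.png',cv2.resize(im[180:330,150:350][...,::-1],(800,600),interpolation=cv2.INTER_CUBIC))
E
```

```text
t 5.6167 tip [0.4432 0.1757 0.0566] F [-0.56 -0.36  0.07] grip 0.0005502102177960624 q [ 0.3   0.33  1.87 -0.    0.94  1.55]
R [[0.9483, 0.3173, -0.0], [0.3173, -0.9483, -0.0], [-0.0, 0.0, -1.0]]
move tool cm [-3.000e-02 -1.000e-02 -1.434e+01]
```

View pics/s2.png

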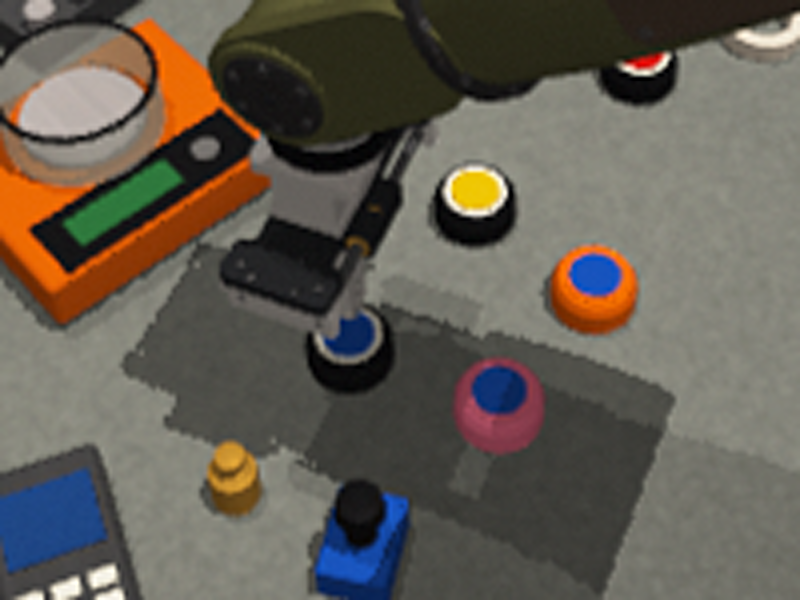

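Nothing on the scale display changed. About 2.1 s still so far; I'll add a few rows of margin, then rise straight up.

Emit:
{"method": "play_rows", "body": {
  "steps": [
    [[0,0,0],0,0],
    [[0,0,0],0,0],
    [[0,0,0],0,0],
    [[0,0,0],0,0],
    [[0,0,-1],0,0],
    [[0,0,-2],0,0],
    [[0,0,-2.5],0,0],
    [[0,0,-2.5],0,0],
    [[0,0,-2.5],0,0],
    [[0,0,-2.5],0,0],
    [[0,0,-1.5],0,0],
    [[0,0,0],0,0]
  ]
}}

```text
time: 6.67
position: [0.4431, 0.1757, 0.4046]
tool_rot: [[0.948, 0.317, 0.005], [0.317, -0.948, 0.002], [0.006, 0.0, -1.0]]
contact_force: [0.7, 0.1, 1.0]
grip_width: 0.0006
```

```bash
python3 - <<'E'
from h import *
go(.6222,-.1257,.2)
E
```

```text
t 6.6667 tip [0.4442 0.176  0.2056] F [0.66 0.15 1.01] grip 0.0006253497952273344 q [0.3  0.14 1.72 0.   1.28 1.55]
R [[0.9483, 0.3173, 0.0055], [0.3173, -0.9483, 0.0017], [0.0058, 0.0001, -1.0]]
move tool cm [ 7.3  34.26  0.6 ]
```

Emit:
{"method": "play_rows", "body": {
  "steps": [
    [[0.5,2.4,0],0,0],
    [[0.5,2.4,0],0,0],
    [[0.5,2.4,0],0,0],
    [[0.5,2.4,0],0,0],
    [[0.5,2.4,0],0,0],
    [[0.5,2.4,0],0,0],
    [[0.5,2.4,0],0,0],
    [[0.5,2.4,0],0,0],
    [[0.5,2.4,0],0,0],
    [[0.5,2.4,0],0,0],
    [[0.5,2.4,0],0,0],
    [[0.5,2.4,0],0,0],
    [[0.5,2.4,0],0,0],
    [[0.5,2.4,0],0,0],
    [[0.3,0.6,0],0,0],
    [[0,0,0],0,0],
    [[0,0,0],0,0],
    [[0,0,0],0,0]
  ]
}}

```text
time: 8.17
position: [0.6206, -0.1245, 0.4006]
tool_rot: [[0.948, 0.318, -0.0], [0.318, -0.948, 0.0], [-0.0, -0.0, -1.0]]
contact_force: [0.6, -0.6, -0.1]
grip_width: 0.0008
```

```bash
python3 - <<'E'
from h import *;from rig import read_camera
go(.6222,-.1257,.124)
im=read_camera('wrist');cv2.imwrite('pics/w2.png',cv2.resize(im[...,::-1],(800,600)))
c=camera_model('wrist');print(c)
E
```

```text
t 8.1667 tip [ 0.6205 -0.1244  0.2016] F [ 0.62 -0.57 -0.1 ] grip 0.0007883455806122769 q [-0.26  0.49  1.27  0.    1.38  0.99]
R [[0.9481, 0.318, -0.0004], [0.318, -0.9481, 0.0003], [-0.0003, -0.0004, -1.0]]
move tool cm [0.13 0.18 7.76]
{'mtx': array([[297.31863964,   0.        , 251.02329906],
       [  0.        , 297.31863964, 186.95400269],
       [  0.        ,   0.        ,   1.        ]]), 'origin': array([ 0.69768835, -0.09710107,  0.38170234]), 'attitude': array([[ 3.17233221e-01, -9.10534652e-01, -2.65122107e-01],
       [-9.48347292e-01, -3.04376508e-01, -8.93999722e-02],
       [ 7.04831614e-04,  2.79788473e-01, -9.60061411e-01]])}
```

View pics/w2.png

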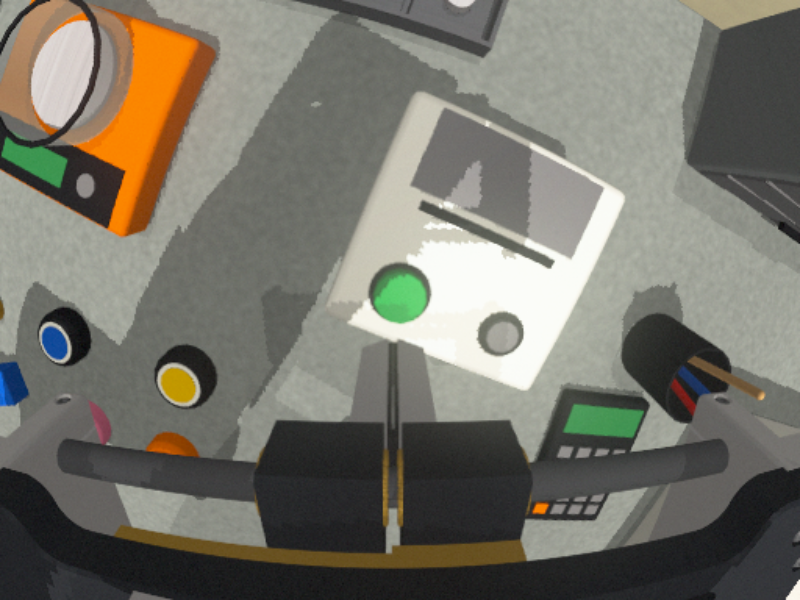

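Wrist view: green key top centre at about (400,298), grey key at (502,334), tips at (393,345). Cross-checking the key position by the fisheye.

```bash
python3 - <<'E'
from h import *
c=camera_model('wrist');K=c['mtx']
for u,v,z in [(400,298,.122),(502,334,.116)]:
    p=(np.array([u,v])*.64-K[:2,2]);r=np.hypot(*p);th=r/K[0,0]
    d=c['attitude']@np.r_[p/r*np.sin(th),np.cos(th)];o=c['origin'];print((o+d*(z-o[2])/d[2]).round(4))
E
```

```text
[ 0.624  -0.1267  0.122 ]
[ 0.6202 -0.1956  0.116 ]
```

The three views agree within about 2 mm. Centring, then descending to about 9 mm above the key.

Emit:
{"method": "play_rows", "body": {
  "steps": [
    [[0.2,0.2,1],0,0],
    [[0,0,1.5],0,0],
    [[0,0,1.5],0,0],
    [[0,0,1.5],0,0],
    [[0,0,1],0,0],
    [[0,0,0.5],0,0],
    [[0,0,0],0,0],
    [[0,0,0],0,0],
    [[0,0,0],0,0]
  ]
}}

```text
time: 8.97
position: [0.6235, -0.1267, 0.3316]
tool_rot: [[0.948, 0.317, 0.001], [0.317, -0.948, -0.0], [0.001, 0.001, -1.0]]
contact_force: [1.1, -0.3, 1.0]
grip_width: 0.0005
```

```bash
python3 - <<'E'
from h import *;from rig import read_camera
go(.6229,-.1259,.116)
im=read_camera('side');cv2.imwrite('pics/s3.png',cv2.resize(im[90:210,180:340][...,::-1],(800,600),interpolation=cv2.INTER_CUBIC))
im=read_camera('wrist');cv2.imwrite('pics/w3.png',cv2.resize(im[120:270,150:350][...,::-1],(800,600),interpolation=cv2.INTER_CUBIC))
E
```

```text
t 8.9667 tip [ 0.6238 -0.1268  0.1326] F [ 1.09 -0.29  0.99] grip 0.000520029806913534 q [-0.26  0.55  1.34  0.    1.25  0.99]
R [[0.9483, 0.3173, 0.0014], [0.3173, -0.9483, -0.0003], [0.0012, 0.0007, -1.0]]
move tool cm [-0.06 -0.11  1.66]
```

View pics/s3.png

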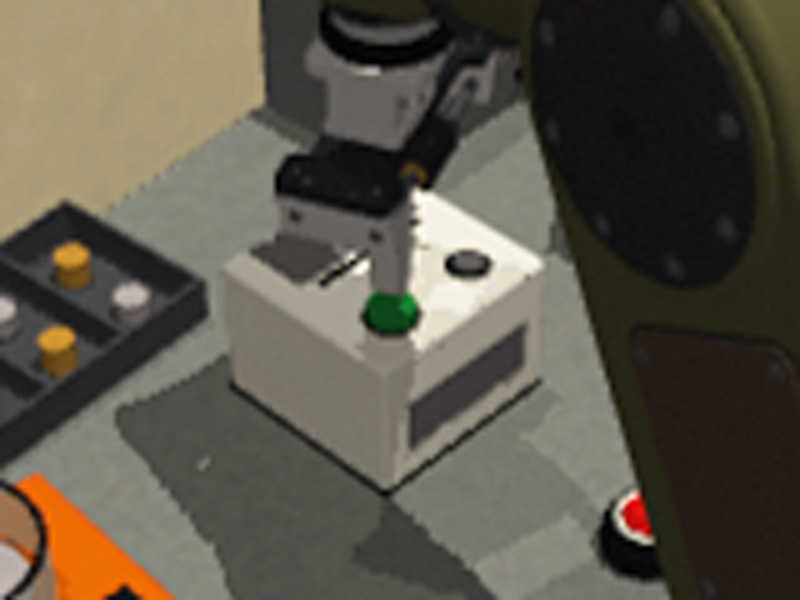

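View pics/w3.png

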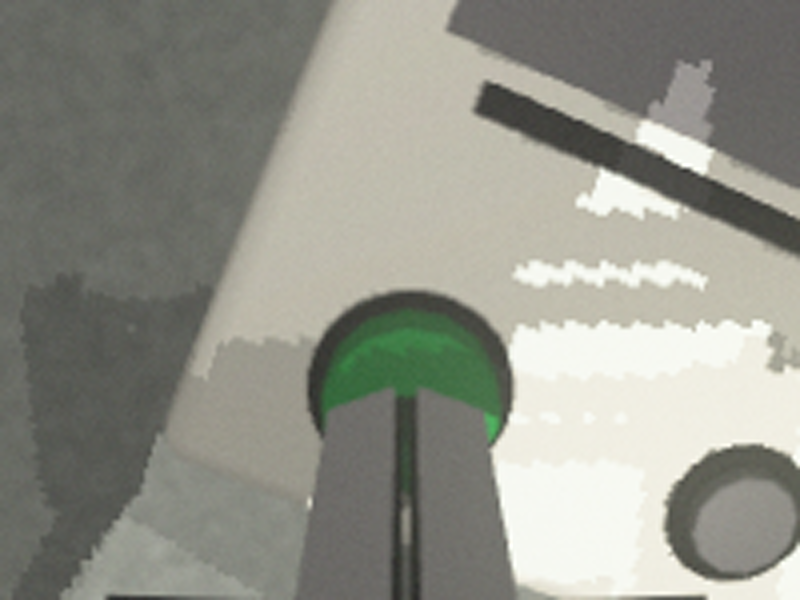

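Side crop: the tips at (390,285) are just above the green key at (390,312). Wrist crop: the tips at (405,395) are centred over the key, with the grey key far off at (745,515). Pressing slowly.

Emit:
{"method": "play_rows", "body": {
  "steps": [
    [[0,0,0.15],0,0],
    [[0,0,0.15],0,0],
    [[0,0,0.15],0,0],
    [[0,0,0.15],0,0],
    [[0,0,0.15],0,0],
    [[0,0,0.15],0,0],
    [[0,0,0.15],0,0],
    [[0,0,0.15],0,0],
    [[0,0,0.15],0,0],
    [[0,0,0],0,0],
    [[0,0,0],0,0]
  ]
}}

```text
time: 9.98
position: [0.6234, -0.1268, 0.317]
tool_rot: [[0.948, 0.317, -0.0], [0.317, -0.948, 0.0], [-0.0, -0.0, -1.0]]
contact_force: [0.2, 0.8, 0.4]
grip_width: 0.0005
```

Emit:
{"method": "play_rows", "body": {
  "steps": [
    [[0,0,0.1],0,0],
    [[0,0,0.1],0,0],
    [[0,0,0],0,0],
    [[0,0,0],0,0]
  ]
}}

```text
time: 10.32
position: [0.6234, -0.1268, 0.3155]
tool_rot: [[0.948, 0.317, 0.0], [0.317, -0.948, -0.0], [0.0, 0.0, -1.0]]
contact_force: [-2.1, 0.6, 5.1]
grip_width: 0.0007
```

Emit:
{"method": "play_rows", "body": {
  "steps": [
    [[0,0,0.1],0,0],
    [[0,0,0],0,0],
    [[0,0,0],0,0],
    [[0,0,0],0,0]
  ]
}}

```text
time: 10.65
position: [0.6234, -0.1267, 0.3154]
tool_rot: [[0.948, 0.317, 0.001], [0.317, -0.948, -0.0], [0.001, 0.001, -1.0]]
contact_force: [-6.4, 1.2, 12.1]
grip_width: 0.0004
```

Force rises with no travel, so that is the hard stop. One more small push, then straight up.

Emit:
{"method": "play_rows", "body": {
  "steps": [
    [[0,0,0.1],0,0],
    [[0,0,0],0,0],
    [[0,0,0],0,0]
  ]
}}

```text
time: 10.9
position: [0.6233, -0.1268, 0.3153]
tool_rot: [[0.948, 0.317, 0.002], [0.317, -0.948, -0.0], [0.001, 0.001, -1.0]]
contact_force: [-9.2, 3.0, 20.0]
grip_width: 0.0005
```

Emit:
{"method": "play_rows", "body": {
  "steps": [
    [[0,0,-0.3],0,0],
    [[0,0,-0.5],0,0],
    [[0,0,-1],0,0],
    [[0,0,-2],0,0],
    [[0,0,-2],0,0],
    [[0,0,-2],0,0],
    [[0,0,-2],0,0],
    [[0,0,-1],0,0],
    [[0,0,0],0,0],
    [[0,0,0],0,0],
    [[0,0,0],0,0]
  ]
}}

```text
time: 11.82
position: [0.6234, -0.1268, 0.4197]
tool_rot: [[0.948, 0.317, -0.002], [0.317, -0.948, 0.001], [-0.002, -0.001, -1.0]]
contact_force: [0.3, 0.4, -0.4]
grip_width: 0.0005
```

```bash
python3 - <<'E'
from h import *;from rig import read_camera
go(.5,-.1259,.22)
im=read_camera('side');cv2.imwrite('pics/s4.png',cv2.resize(im[90:210,180:340][...,::-1],(800,600),interpolation=cv2.INTER_CUBIC))
im=read_camera('wrist');cv2.imwrite('pics/w4.png',cv2.resize(im[...,::-1],(800,600),interpolation=cv2.INTER_CUBIC))
E
```

```text
t 11.8167 tip [ 0.623  -0.1267  0.2207] F [ 0.31  0.35 -0.36] grip 0.00046163549779617516 q [-0.26  0.49  1.23 -0.    1.43  0.99]
R [[0.9483, 0.3172, -0.0019], [0.3172, -0.9483, 0.0005], [-0.0017, -0.0011, -1.0]]
move tool cm [-11.64  -3.98   0.09]
```

View pics/s4.png

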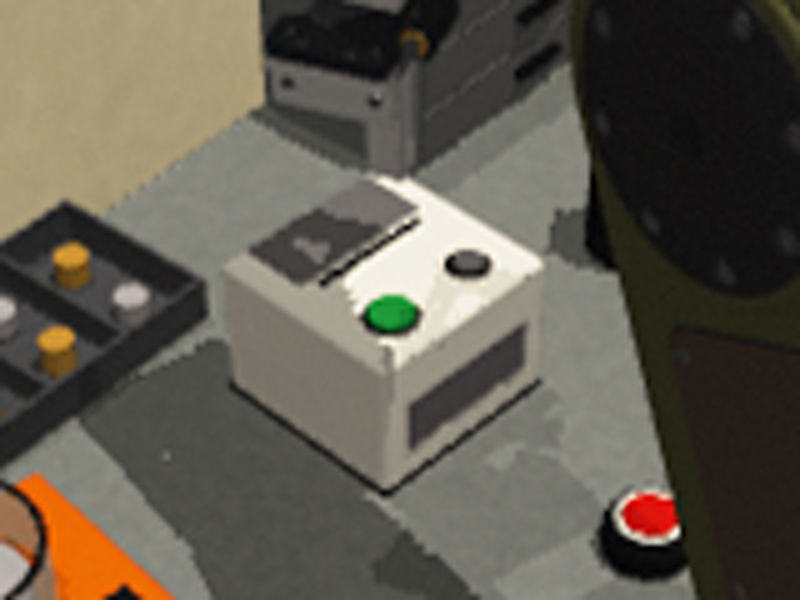

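View pics/w4.png

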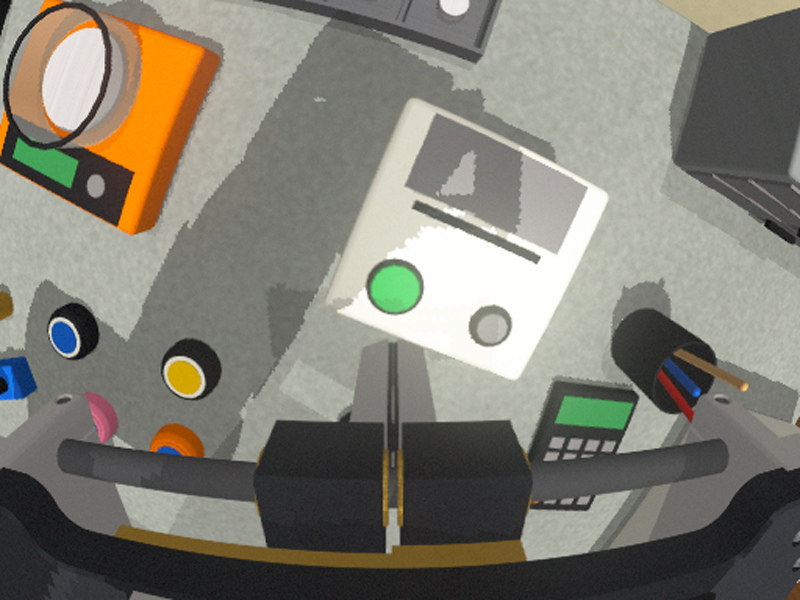

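Both views show the green key low in its collar, at (390,315) in the side crop and (395,287) in the wrist view. The grey key is still up and the tips are about 10 cm clear. Nothing in view has moved, so I'm handing in.

```bash
python3 -c "
from rig import hand_in;print(hand_in())"
```

```text
the job is handed in; nothing more can be done
None
```

I zeroed the scale and pressed the print key in that order, and handed the job in at about 12 s.

- **Sensor:** I held the closed fingertips about 27 mm above the blue eye of the black puck, within 1 mm of its centre, for about 2.4 s. There was no contact. The scale display did not visibly change, so the only evidence that the zeroing took is the tip position and hold time.
- **Green key:** I pressed it until the force rose to 20 N with the tips stuck at about 116 mm, which is the hard stop. I then lifted straight up about 10 cm.
- **Last checks:** The key stayed down, the grey key was up, contact force was about zero, and nothing in view had moved. The tips stayed well clear of the yellow and red sensors. I took no last overhead picture of the whole desk, so I judged this from the side crop and wrist view.

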